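# Tilt test of a model house on a sprung plate

### The arm

A 6-joint arm with a two-finger parallel gripper is mounted at the origin on the work surface. World frame = base frame: x ahead of the robot, y to its left, z up, the work surface at z = 0. Lengths are in m, angles in rad, forces in N, time in s.
With the tool pointing down it reaches from about 0.375 to 0.975 m from the base axis. Payload 3.8 kg.
Tool frame: the origin (TCP) lies midway between the tips of the shut fingers; the grasp point (between the pads) lies 19 mm behind it; z points along the fingers, y is the direction in which the jaws open and shut (so a half turn about z gives the same grasp; the last joint's range is limited). The gripper opens to 85 mm and grips with 20 to 120 N. Pads are 22 mm wide; open, the fingers measure 114 mm over their backs; the gripper's body (76 mm by 85 mm) begins 54 mm behind the grasp point. The pads swing forward as they close: fully open they stand 13 mm farther back than shut.
Start: joints at [-1.248, 0.264, 1.604, -0, 1.274, -0.037], TCP at [0.238, -0.632, 0.231] pointing down, gripper open.
Joint ranges: [-2.63, 2.63], [-0.94, 2.18], [0.31, 2.57], [-1.31, 4.45], [0, 2.66], [-2.55, 2.55]. Speed limits (rad/s): [2.57, 2.57, 3.14, 3.14, 3.14, 3.14].

### API

Orientations are given as a rotation vector (axis times angle).
In Python, from workcell import bot gives the robot as it stands. The module is installed in compiled form; this text tells all that it offers.
- The arm moves only by the tool play_rows, never from a script. Its argument "series" is a list of rows, each an object with "translation": the shift along the tool's x, y, z in m, a list of three; "spin": the turn about the tool's z in units of 5 degrees (1.0 is 5 degrees). In form: [{"translation": [dx, dy, dz], "spin": spin}, ...]. A call has 1 to 5 rows; each row shifts and turns the commanded pose from where the row before left it, along the tool's axes as they then stand; what a row does not reach is not made up. A row lasts 1/10 s, in which the tool goes at most 50 mm and 8.59 degrees, less where a joint would pass 70% of its speed; a pose out of reach is approached as far as the arm can. A call is refused whole if a number of a shift passes 0.05 or a number of a turn 1, either way. A call with a gripper value outside its range is refused whole. "jaw" is the gripper's target within -1 to 1 (fully open at 1, half-way at 0, shut at -1), set as the call begins (left out, the last holds). The fingers move at their own pace and stop on an object; "force" is the grip in N (left out, the last holds). Time passes only in rows, so rows that do not move let the fingers close. It gives the time, the measured TCP pose, the force and the opening at its end, in the units of the state.
- bot.read_state(): the state, without advancing time (a new reading comes with each control period).
- bot.read_camera(name): name is "side" or "top"; returns the picture (384x512x3 uint8, blue, green, red); there is no depth.
- bot.get_calibration(name): a dict with "fov_y" (degrees; the focal length in pixels is half the picture's height over the tangent of half this angle, whatever the lens; pixels are square), "cx", "cy" (the principal point, pixels), "k1" (the pictures are not rectified: a ray, as slopes to the right and down, at radius r is drawn at 1 + k1 r^2 times it, then the intrinsics apply), "R" (3x3) and "t" (3): a world point X has camera coordinates R X + t. Camera axes: x right, y down, z forward; pixel columns grow to the right and rows downward; lengths in m; the calibration is good to about 2 mm. A picture is of the moment at which its call begins. get_calibration takes no time and is no camera call.
- bot.finish_job(): hands the job in, once; it reports no verdict.
The state is a dict: "time": time; "q": joint angles; "joint_vel": joint speeds; "joint_torque": joint torques, N m; "tool_pos": TCP position; "tcp_rot": TCP orientation; "wrist_force": force on the tool from outside, world axes, zero at the start; "torque": the same for the moment, N m; "width": opening from 0.0 (shut) to 1.0 (fully open).
Only numpy, scipy, OpenCV 4.12 (cv2) and the standard library are available. Lean on these libraries where they do the work, as an engineer would, in place of code of your own. Each camera call takes 0.05 s, during which the arm holds its last target. There are 200 camera calls.

### The job

Tilt-test the little model house: with the fingertips, press the round pad on the sprung corner of the plate down until the pointer is level with the clip that marks the scale, without running past it, and keep it there for about a second. Then let the corner up slowly until the plate is level again - do not let it snap back. The house must stay standing where it is; do not lift it, and leave everything else on the bench alone.

Things in the scene. Friction and masses are not known exactly. Their poses are not given: they have to be found in the camera images.
- stage: Tilt-test rig, fixed to the bench. Origin on the bench under the plate's middle; the plate's pivot line runs along the rig's x axis, 70 mm up, between two posts at x = +-120 mm (78 mm high). Press corner at +y; pointer and a white scale board (at y = -240 mm, 85 mm wide, top 162 mm up, ticked face towards +x) at -y. Grey foot 12 mm thick, a cross: y -290 to +130, x +-130 mm.
- plate (a joint): Tilt of the plate about the pivot line, rad: 0 at rest (level, held on a stop by the spring), growing as the +y corner goes down; hard stop at 0.27. The plate is 160 mm square, 6 mm aluminium, set as a diamond with corners on the rig's x and y axes. The spring pushes the corner up: about 4 N at the pad to start, about 10 N at 0.18 rad. Let go, it snaps back.
- pad: The round black rubber press pad on the sprung +y corner, 30 mm diameter, 10 mm high, 88 mm from the pivot line; origin at the centre of its underside, z up out of the plate. The spring and its sleeve are beneath it. It goes down about 8.8 mm per 0.1 rad of tilt.
- pad_top (a point): Centre of the top face of the press pad (83 mm above the bench at rest).
- plate_mid (a point): Centre of the plate's top face (73 mm above the bench at rest), frame tilting with the plate.
- pointer_tip (a point): Tip of the dark steel pointer, an 8 mm wide bar that juts from the plate's -y corner to 235 mm from the pivot line, ending in a cone. At rest it is 70 mm above the bench; it rises as the pad goes down, by 235 mm x sin(tilt).
- index (a point): The scale mark: middle of the nose of a dark steel clip fixed on the scale board, nose 22 mm wide and 12 mm tall, just beyond the pointer's tip (252 mm from the pivot line). It sits 18 to 48 mm above the pointer's resting height, different each time. The pointer is at the mark when its tip is level with the nose, within the nose's 12 mm height.
- model: Small wooden model house on a card base 64 x 52 mm, 59 mm tall with its chimney, about 100 g, standing loose in the middle of the plate; origin at the centre of its underside, z up.
- jar_a: Bystander: clear paint jar with white lid, 38 mm diameter, 45 mm tall; origin at the middle of the underside.
- jar_b: Bystander: plastic paint jar with black lid, 42 mm diameter, 52 mm tall; origin at the middle of the underside.
- glue: Bystander: small white glue bottle, 38 mm diameter, 95 mm tall; origin at the middle of the underside.
- offcut: Bystander: wood offcut 70 x 45 x 22 mm; origin at the middle of the underside.
- brush: Bystander: paint brush 170 mm long, lying flat; origin at its underside, lying along its x axis.
- beaker: Bystander: clear plastic water cup, 66 mm across, 85 mm tall; origin at the middle of the underside.
- mallet: Bystander: wooden mallet 240 mm long, lying flat; origin at its underside, lying along its x axis.
Mind the look-alikes: they are no part of the job. What is shaped like the model but green is not meant.

How it is judged:
On the way:
1. the fingers hold the pad down with the pointer level with the scale mark for a good half second (z of pointer_tip in the frame of index between -0.006 and 0.006 m and contact force between the fingers and pad above 1 N), for 0.6 s.
At the end, for the whole second after the job is handed in: The plate is back level (tilt below 0.015 rad), the house stands upright within 10 mm of where it was and is at rest, and the bystanders are within 25 mm of where they were (value of joint plate below 0.015 rad and distance of model from where it was at the start of the episode below 0.01 m and angle between model's own z axis and vertical below 0.1 rad and linear speed of model below 0.02 m/s and distance of each of jar_a, jar_b, glue, offcut, brush, beaker, mallet from where it was at the start of the episode below 0.025 m); the robot touches nothing.
It fails at once if the pointer runs more than 10 mm above the middle of the mark (z of pointer_tip in the frame of index above 0.01 m).
It fails at once if the plate snaps back (faster than 1.2 rad/s, about 0.1 m/s at the pad) (velocity of joint plate below -1.2 rad/s).
It fails at once if the house is lifted, toppled or shifted by more than 10 mm (distance of model from where it was at the start of the episode above 0.01 m or angle between model's own z axis and vertical above 0.5 rad).
It fails at once if a bystander is disturbed (moved more than 25 mm) (distance of any of jar_a, jar_b, glue, offcut, brush, beaker, mallet from where it was at the start of the episode above 0.025 m).
It also fails if it takes over 38 s, if anything falls off the work surface, if the arm or the gripper's body presses on something with over 40 N, if the wrist force passes 120 N, or if a joint passes its speed limit or range.

## Working session

There is one attempt and no reset: what is moved stays moved. The work goes in short steps, Python scripts to look and compute and a tool call to move; the robot and the scene stay as the last step left them, time stands still between calls to the robot, and variables do not carry over. Pictures are saved under pics/ and viewed, about 8 in all and at most 12, crops included, and the job is handed in when it is done.

Besides the shell and the picture viewer there is one more tool, called after "Call:" as name(argument=value, ...), one argument or row to a line, values as JSON. play_rows: Moves the arm, as the interface text tells. Its arguments: {"type":"object","properties":{"series":{"type":"array","items":{"type":"object","properties":{"translation":{"type":"array","items":{"type":"number"}},"spin":{"type":"number"}}}},"jaw":{"type":"number"},"force":{"type":"number"}},"required":["series"]}

```bash
mkdir -p pics
cat > h.py <<'E'
import numpy as np, cv2
from workcell import bot
def ray(name,u,v):
    c=bot.get_calibration(name); f=192/np.tan(np.radians(c["fov_y"])/2)
    d=np.array([(u-c["cx"])/f,(v-c["cy"])/f]); s=d.copy()
    for _ in range(20): s=d/(1+c["k1"]*(s@s))
    R=np.array(c["R"]); t=np.array(c["t"])
    return -R.T@t, R.T@np.array([s[0],s[1],1.])
def onz(name,u,v,z):
    o,d=ray(name,u,v); return o+d*(z-o[2])/d[2]
def proj(name,X):
    c=bot.get_calibration(name); f=192/np.tan(np.radians(c["fov_y"])/2)
    p=np.array(c["R"])@np.array(X)+np.array(c["t"]); s=p[:2]/p[2]; s=s*(1+c["k1"]*(s@s))
    return np.array([c["cx"],c["cy"]])+f*s
E
python3 - <<'E'
from h import *
for n in("side","top"):
    im=bot.read_camera(n); cv2.imwrite(f"pics/{n}0.png",im); cv2.imwrite(f"pics/{n}0v.png",cv2.resize(im,(768,576)))
    o,d=ray(n,256,192); print(n,o,d,bot.get_calibration(n)["k1"])
s=bot.read_state(); print(s["time"],s["tool_pos"],s["tcp_rot"],s["wrist_force"],s["width"])
E
```

```text
side [ 0.33592443 -0.57561608  0.8171853 ] [ 0.23991333  0.66442095 -0.70782638] -0.027372798147880524
top [0.47415599 0.08176087 1.11358614] [ 0.05518402  0.00810473 -0.99872603] 0.014802766625319552
0.1 [ 0.23745751 -0.63113636  0.23005732] [-3.08884910e+00 -5.61847616e-01  4.47014587e-04] [-1.15377907 -0.18923463 -0.05869446] 1.0012031118252536
```

View pics/top0v.png

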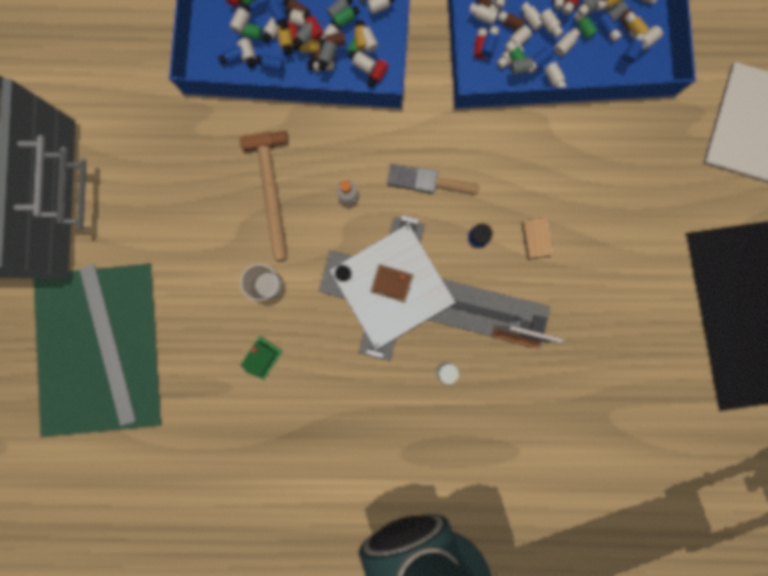

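View pics/side0v.png

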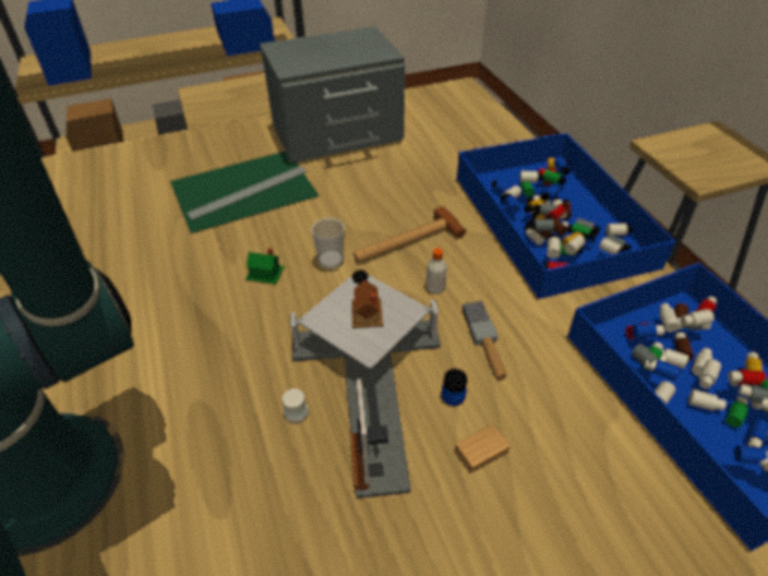

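The top view shows the pad at (343,273), the brown house at (392,282), the green look-alike at (261,357), and the scale board with its clip near (535,330). In the side view the pad is at (360,277) and the scale and clip at about (365-380,435). The house on the plate is the brown one. Next I'll enlarge the two areas that matter.

Run:
```python
from h import *
t=cv2.imread("pics/top0.png"); s=cv2.imread("pics/side0.png")
a=cv2.resize(t[140:240,205:385],None,fx=4.4,fy=4.4,interpolation=cv2.INTER_CUBIC)
cv2.imwrite("pics/topc.png",a)
b=cv2.resize(s[235:335,210:290],None,fx=5.5,fy=5.5,interpolation=cv2.INTER_CUBIC)
c=cv2.resize(s[170:270,190:240+60],None,fx=3.2,fy=5.5,interpolation=cv2.INTER_CUBIC)
cv2.imwrite("pics/sidec.png",np.hstack([b,c]))
g=cv2.cvtColor(t,cv2.COLOR_BGR2GRAY)
m=(g<55).astype(np.uint8); n,l,st,ce=cv2.connectedComponentsWithStats(m)
for i in range(1,n):
    if st[i,4]>30 and 140<ce[i][1]<250: print(ce[i],st[i])
```

```text
[ 19.63597843 140.44414484] [   0   56   48  135 2596]
[489.59988374 205.99670606] [ 458  148   54  125 5161]
[319.52       156.66666667] [313 150  14  14 150]
[228.2962963 181.7037037] [225 178   8   8  54]
```

View pics/topc.png

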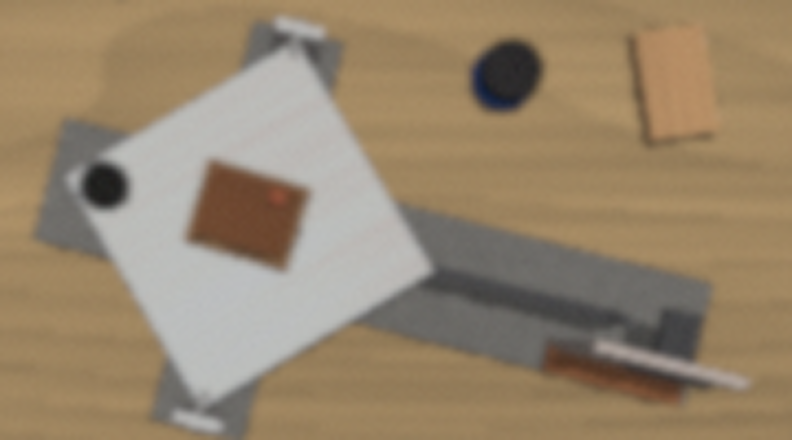

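View pics/sidec.png

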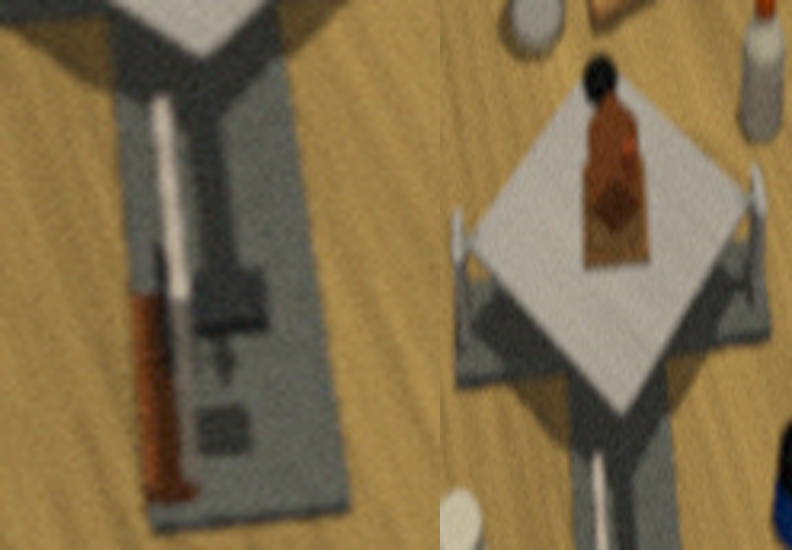

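```bash
cat >> h.py <<'E'
tc=lambda x,y:(205+(x+.5)/4.4-.5,140+(y+.5)/4.4-.5)
sc=lambda x,y:(210+(x+.5)/5.5-.5,235+(y+.5)/5.5-.5)
E
python3 - <<'E'
from h import *
P1=onz("top",*tc(300,28),.078);P2=onz("top",*tc(198,420),.078)
pad=onz("top",*tc(105,186),.083)
C=[onz("top",*tc(*p),.073) for p in((66,180),(295,48),(435,270),(205,408))]
print("posts",P1,P2,(P1+P2)/2,np.linalg.norm(P1-P2)); print("pad",pad); print("corners",np.mean(C,0),np.linalg.norm(C[0]-C[2]),np.linalg.norm(C[1]-C[3]))
d1=P1-P2; d2=C[0]-C[2]; print(np.degrees([np.arctan2(d1[1],d1[0]),np.arctan2(-d2[0],d2[1])]))
c=np.mean(C,0); a=np.arctan2(d1[1],d1[0])*.5+.5*np.arctan2(-d2[0],d2[1])
ex=np.array([np.cos(a),np.sin(a),0]); ey=np.array([-ex[1],ex[0],0]); o=np.array([c[0],c[1],0])
print("a",a,"pad pred",o+.088*ey)
W=lambda x,y,z:o+x*ex+y*ey+[0,0,z]
np.savez("rig.npz",o=o,a=a)
def cs(p): return ((p-[210,235]+.5)*5.5-.5).round(0)
def ct(p): return ((p-[205,140]+.5)*4.4-.5).round(0)
for n,X in [("tip",W(0,-.235,.07)),("bar corner",W(0,-.113,.07))]+[(f"idx{h}",W(0,-.252,.07+h/1000)) for h in(18,28,38,48)]+[("padtop",W(0,.088,.083)),("sidepole brdtop",W(0,-.24,.162))]:
    print(n,cs(proj("side",X)),ct(proj("top",X)))
s=proj("side",W(0,.088,.083)); print("side pad px",s)
E
```

```text
posts [0.65219254 0.04716842 0.078     ] [0.42043771 0.10572914 0.078     ] [0.53631512 0.07644878 0.078     ] 0.23903903250434988
pad [0.5567746  0.16150315 0.083     ]
corners [0.53459314 0.07597976 0.073     ] 0.2248232806306211 0.21997669659335004
[-14.18088397 -13.31620625]
a -0.23995737953449878 pad pred [0.55550733 0.16145839 0.        ]
tip [238. 312.] [637. 323.]
bar corner [207.  61.] [435. 273.]
idx18 [242. 326.] [672. 331.]
idx28 [242. 312.] [677. 331.]
idx38 [242. 298.] [681. 331.]
idx48 [241. 283.] [685. 331.]
padtop [ 165. -284.] [105. 188.]
sidepole brdtop [236. 188.] [684. 325.]
side pad px [239.5487166  182.94273713]
```

Run:
```python
from h import *
A={n:np.mean([bot.read_camera(n).astype(float) for _ in range(6)],0) for n in("side","top")}
np.savez("avg0.npz",**A)
def enh(x): return np.clip(255*(np.clip(x,0,200)/140)**.6,0,255).astype(np.uint8)
s=cv2.resize(enh(A["side"][275:323,235:268]),None,fx=12,fy=12,interpolation=cv2.INTER_CUBIC)
t=cv2.resize(enh(A["top"][195:235,338:370]),None,fx=12,fy=12,interpolation=cv2.INTER_CUBIC)
t=cv2.copyMakeBorder(t,0,s.shape[0]-t.shape[0],0,0,cv2.BORDER_CONSTANT)
cv2.imwrite("pics/clip.png",np.hstack([s,t])); print(s.shape,t.shape)
```

```text
(576, 396, 3) (576, 384, 3)
```

View pics/clip.png

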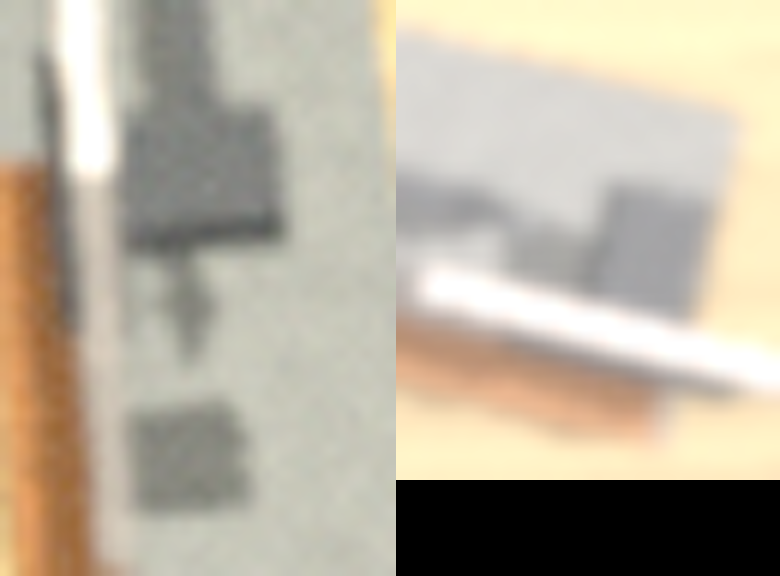

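```bash
cat >> h.py <<'E'
def tri(a,b):
    (o1,d1),(o2,d2)=a,b
    k=np.linalg.lstsq(np.c_[d1,-d2],o2-o1,rcond=None)[0]
    p,q=o1+d1*k[0],o2+d2*k[1]; return (p+q)/2,np.linalg.norm(p-q)
r=None
def rig(X):
    z=np.load("rig.npz"); a=z["a"]; d=np.asarray(X)-z["o"]
    return np.array([np.cos(a)*d[0]+np.sin(a)*d[1],-np.sin(a)*d[0]+np.cos(a)*d[1],d[2]])
def W(x,y,z):
    r=np.load("rig.npz"); a=r["a"]; return r["o"]+[np.cos(a)*x-np.sin(a)*y,np.sin(a)*x+np.cos(a)*y,z]
e=lambda x,y,u,v:(u+(x+.5)/12-.5,v+(y+.5)/12-.5)
E
python3 - <<'E'
from h import *
for s,t in(((275,105),(610,185)),((283,213),(712,203))):
    p,er=tri(ray("side",*e(*s,235,275)),ray("top",*e(t[0]-396,t[1],338,195))); print(rig(p).round(4),er)
# side-only: front face top/bottom edge rows vs y; top face in top view vs z
for z in (.1,.11,.12,.13):
    print(z,[rig(onz("side",*e(*q,235,275),z)).round(3)[:2] for q in((275,105),(283,213),(283,243))],[rig(onz("top",*e(q[0]-396,q[1],338,195),z)).round(3)[:2] for q in((610,185),(712,203))])
# shadows on foot z=.012: cone tip, clip shadow corners
for q in((188,360),(235,405),(250,500),(135,410),(138,512)): print("sh",q,rig(onz("side",*e(*q,235,275),.012)).round(4))
for n,X in(("tip",W(0,-.235,.07)),):
    p=proj("side",X); print(n,(p-[235,275]+.5)*12-.5)
E
```

```text
[ 0.0094 -0.2398  0.1073] 0.0002900217172198607
[ 0.0096 -0.2611  0.1078] 0.0023900737033128007
0.1 [array([ 0.01 , -0.235]), array([ 0.009, -0.256]), array([ 0.008, -0.262])] [array([ 0.01 , -0.242]), array([ 0.011, -0.263])]
0.11 [array([ 0.009, -0.242]), array([ 0.008, -0.262]), array([ 0.008, -0.268])] [array([ 0.009, -0.239]), array([ 0.011, -0.261])]
0.12 [array([ 0.009, -0.248]), array([ 0.008, -0.268]), array([ 0.007, -0.274])] [array([ 0.008, -0.237]), array([ 0.01 , -0.258])]
0.13 [array([ 0.008, -0.254]), array([ 0.007, -0.274]), array([ 0.006, -0.28 ])] [array([ 0.008, -0.235]), array([ 0.009, -0.256])]
sh (188, 360) [-0.0067 -0.2331  0.012 ]
sh (235, 405) [ 0.001  -0.2434  0.012 ]
sh (250, 500) [ 0.0016 -0.2626  0.012 ]
sh (135, 410) [-0.0175 -0.2421  0.012 ]
sh (138, 512) [-0.0189 -0.2624  0.012 ]
tip [219.90917582 200.91154146]
```

```bash
cat >> h.py <<'E'
from scipy.spatial.transform import Rotation as Ro
def need(X):
    s=bot.read_state(); R=Ro.from_rotvec(s["tcp_rot"]).as_matrix()
    print("t",s["time"],"p",np.round(s["tool_pos"],4),"F",np.round(s["wrist_force"],2),"w",round(s["width"],3))
    print("tool delta",(R.T@(np.array(X)-s["tool_pos"])).round(4))
    return R
E
python3 - <<'E'
from h import *
t=W(0,.088,.2); print(t); R=need(t); print(R.round(3)); print("yaw x vs rig x deg",np.degrees(np.arctan2(R[1,0],R[0,0])-np.load("rig.npz")["a"]))
E
```

```text
[0.55550733 0.16145839 0.2       ]
t 0.7 p [ 0.2377 -0.6318  0.2313] F [-1.03 -0.17  0.5 ] w 0.998
tool delta [ 0.5768 -0.6305  0.0313]
[[ 0.936  0.352 -0.   ]
 [ 0.352 -0.936 -0.   ]
 [-0.     0.    -1.   ]]
yaw x vs rig x deg 34.36540296143151
```

Call:
play_rows(
  series=[
    {"translation":[0,0,0],"spin":1},
    {"translation":[0,0,0],"spin":1},
    {"translation":[0,0,0],"spin":1},
    {"translation":[0,0,0],"spin":1},
    {"translation":[0,0,0],"spin":1},
  ],
  jaw=-1,
  force=60,
)

```text
time: 1.2
tool_pos: [0.2377, -0.6318, 0.2313]
tcp_rot: [3.139, -0.126, 0.0]
wrist_force: [-0.4, -0.1, -0.1]
width: 0.142
```

Call:
play_rows(
  series=[
    {"translation":[0,0,0],"spin":1},
    {"translation":[0,0,0],"spin":0.87},
    {"translation":[0.006,-0.042,0],"spin":0},
    {"translation":[0.006,-0.042,0],"spin":0},
    {"translation":[0.006,-0.042,0],"spin":0},
  ],
)

```text
time: 1.7
tool_pos: [0.2852, -0.5125, 0.2311]
tcp_rot: [-3.119, 0.377, -0.0]
wrist_force: [0.4, 0.3, 0.5]
width: -0.003
```

Call:
play_rows(
  series=[
    {"translation":[0.006,-0.042,0],"spin":0},
    {"translation":[0.006,-0.042,0],"spin":0},
    {"translation":[0.006,-0.042,0],"spin":0},
    {"translation":[0.006,-0.042,0],"spin":0},
    {"translation":[0.006,-0.042,0],"spin":0},
  ],
)

```text
time: 2.2
tool_pos: [0.3644, -0.3153, 0.2316]
tcp_rot: [3.119, -0.376, 0.001]
wrist_force: [0.6, -0.3, 0.1]
width: -0.002
```

Call:
play_rows(
  series=[
    {"translation":[0.006,-0.042,0],"spin":0},
    {"translation":[0.006,-0.042,0],"spin":0},
    {"translation":[0.006,-0.042,0],"spin":0},
    {"translation":[0.006,-0.042,0],"spin":0},
    {"translation":[0.006,-0.042,0],"spin":0},
  ],
)

```text
time: 2.7
tool_pos: [0.4435, -0.1183, 0.2318]
tcp_rot: [3.119, -0.376, 0.002]
wrist_force: [0.2, 0.1, -0.2]
width: -0.002
```

Call:
play_rows(
  series=[
    {"translation":[0.006,-0.042,0],"spin":0},
    {"translation":[0.006,-0.042,0],"spin":0},
    {"translation":[0.006,-0.042,0],"spin":0},
    {"translation":[0.006,-0.042,0],"spin":0},
    {"translation":[0.006,-0.042,0],"spin":0},
  ],
)

```text
time: 3.2
tool_pos: [0.5225, 0.0788, 0.2317]
tcp_rot: [-3.119, 0.375, -0.002]
wrist_force: [1.2, -0.8, -1.4]
width: -0.003
```

Run:
```python
from h import *
R=need(W(0,.088,.083)); print("yaw",np.degrees(np.arctan2(R[1,0],R[0,0])-np.load("rig.npz")["a"]),bot.read_state()["q"])
```

```text
t 3.2 p [0.5225 0.0788 0.2317] F [ 1.17 -0.76 -1.44] w -0.003
tool delta [ 0.0123 -0.0881  0.1487]
yaw 0.032241518847151235 [ 1.02616706e-01 -1.52370524e-02  1.91524999e+00 -1.87887638e-04
  1.24063917e+00  1.91286845e+00]
```

Call:
play_rows(
  series=[
    {"translation":[0.006,-0.044,0],"spin":0},
    {"translation":[0.006,-0.044,0],"spin":0},
    {"translation":[0,0,0.04],"spin":0},
    {"translation":[0,0,0.04],"spin":0},
    {"translation":[0,0,0.03],"spin":0},
  ],
)

```text
time: 3.7
tool_pos: [0.5537, 0.1601, 0.1191]
tcp_rot: [3.119, -0.374, -0.002]
wrist_force: [-0.2, -0.2, -1.4]
width: 0.001
```

Call:
play_rows(
  series=[
    {"translation":[0,0,0.018],"spin":0},
    {"translation":[0,0,0.006],"spin":0},
    {"translation":[0,0,0],"spin":0},
  ],
)

```text
time: 4.0
tool_pos: [0.554, 0.1594, 0.0965]
tcp_rot: [3.118, -0.376, -0.003]
wrist_force: [0.2, 0.3, 0.8]
width: 0.004
```

Run:
```python
from h import *
need(W(0,.088,.083))
s=bot.read_camera("side");t=bot.read_camera("top")
np.savez("pre.npz",s=s,t=t)
a=cv2.resize(s[155:235,185:285],None,fx=4,fy=4,interpolation=cv2.INTER_CUBIC);b=cv2.resize(t[140:220,200:300],None,fx=4,fy=4,interpolation=cv2.INTER_CUBIC)
cv2.imwrite("pics/above.png",np.hstack([a,b]))
```

```text
t 4.0 p [0.554  0.1594 0.0965] F [0.22 0.25 0.77] w 0.004
tool delta [ 0.001  -0.0023  0.0135]
```

View pics/above.png

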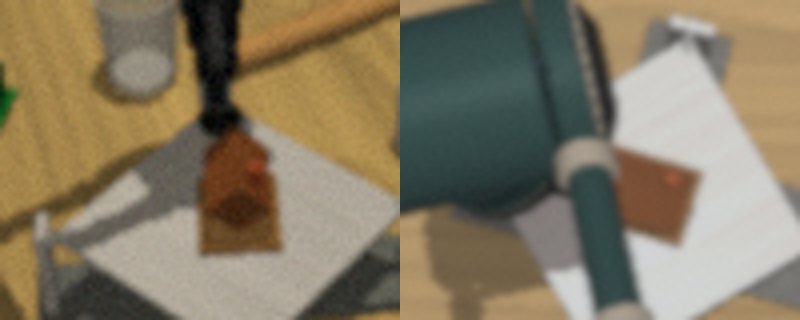

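The fingertips hang just above the pad at (220,115) in the crop, and the house is clear of the gripper. I'll creep down to contact.

Call:
play_rows(
  series=[
    {"translation":[0.001,-0.002,0.003],"spin":0},
    {"translation":[0,0,0.003],"spin":0},
    {"translation":[0,0,0.002],"spin":0},
    {"translation":[0,0,0.002],"spin":0},
    {"translation":[0,0,0],"spin":0},
  ],
)

```text
time: 4.6
tool_pos: [0.5557, 0.1612, 0.0869]
tcp_rot: [3.119, -0.376, -0.001]
wrist_force: [0.4, 0.1, -0.0]
width: -0.002
```

Call:
play_rows(
  series=[
    {"translation":[0,0,0.001],"spin":0},
    {"translation":[0,0,0.001],"spin":0},
    {"translation":[0,0,0],"spin":0},
  ],
)

```text
time: 4.9
tool_pos: [0.5559, 0.1613, 0.0851]
tcp_rot: [3.119, -0.376, -0.001]
wrist_force: [-0.3, 0.1, 0.5]
width: 0.005
```

Call:
play_rows(
  series=[
    {"translation":[0,0,0.001],"spin":0},
    {"translation":[0,0,0.001],"spin":0},
    {"translation":[0,0,0],"spin":0},
  ],
)

```text
time: 5.2
tool_pos: [0.5561, 0.1613, 0.0832]
tcp_rot: [-3.119, 0.376, -0.0]
wrist_force: [-0.1, -0.3, 0.3]
width: -0.003
```

Call:
play_rows(
  series=[
    {"translation":[0,0,0.001],"spin":0},
    {"translation":[0,0,0.001],"spin":0},
    {"translation":[0,0,0],"spin":0},
  ],
)

```text
time: 5.5
tool_pos: [0.5562, 0.1615, 0.0817]
tcp_rot: [-3.119, 0.376, -0.0]
wrist_force: [-1.5, 1.8, 4.6]
width: 0.0
```

Call:
play_rows(
  series=[
    {"translation":[0,0,0.001],"spin":0},
    {"translation":[0,0,0.001],"spin":0},
    {"translation":[0,0,0.001],"spin":0},
    {"translation":[0,0,0.001],"spin":0},
    {"translation":[0,0,0.001],"spin":0},
  ],
)

```text
time: 6.0
tool_pos: [0.5564, 0.1619, 0.0772]
tcp_rot: [-3.118, 0.376, -0.001]
wrist_force: [-1.8, 1.8, 6.0]
width: 0.002
```

Call:
play_rows(
  series=[
    {"translation":[0,0,0.001],"spin":0},
    {"translation":[0,0,0.001],"spin":0},
    {"translation":[0,0,0],"spin":0},
  ],
)

```text
time: 6.3
tool_pos: [0.5564, 0.1621, 0.0753]
tcp_rot: [-3.118, 0.376, -0.001]
wrist_force: [-3.1, 2.0, 7.9]
width: -0.0
```

```bash
cat > look.py <<'E'
from h import *
import sys
k=sys.argv[1]
need(W(0,.088,.071))
s=np.mean([bot.read_camera("side").astype(float) for _ in range(4)],0)
t=np.mean([bot.read_camera("top").astype(float) for _ in range(2)],0)
np.savez(f"l{k}.npz",s=s,t=t)
def enh(x): return np.clip(255*(np.clip(x,0,200)/140)**.6,0,255).astype(np.uint8)
a=cv2.resize(enh(s[245:323,225:275]),None,fx=7,fy=7,interpolation=cv2.INTER_CUBIC)
b=cv2.resize(enh(t[190:235,290:350+20]),None,fx=5,fy=5,interpolation=cv2.INTER_CUBIC)
b=cv2.copyMakeBorder(b,0,a.shape[0]-b.shape[0],0,0,cv2.BORDER_CONSTANT)
cv2.imwrite(f"pics/l{k}.png",np.hstack([a,b]))
for th in np.arange(.06,.2,.02):
    X=W(0,-.235*np.cos(th),.07+.235*np.sin(th)); Y=W(0,-.15*np.cos(th),.07+.15*np.sin(th))
    f=lambda n,X,u,v,k:((proj(n,X)-[u,v]+.5)*k-.5).round(0)
    # shadow by light slope (-.1155,.033) per m drop onto z=.012
    drop=X[2]-.012; rx=rig(X); S=W(-.1155*drop,rx[1]+.033*drop,.012)
    print(round(th,2),"tip",f("side",X,225,245,7),f("top",X,290,190,5)+[350,0],"shadow",f("side",S,225,245,7))
E
python3 look.py 1
```

```text
t 6.3 p [0.5564 0.1621 0.0753] F [-3.08  1.99  7.86] w -0.0
tool delta [-0.0007  0.0008  0.0043]
0.06 tip [197. 301.] [654. 117.] shadow [174. 418.]
0.08 tip [197. 292.] [655. 117.] shadow [172. 417.]
0.1 tip [196. 282.] [657. 117.] shadow [170. 415.]
0.12 tip [196. 272.] [658. 117.] shadow [168. 413.]
0.14 tip [196. 262.] [659. 116.] shadow [166. 411.]
0.16 tip [195. 251.] [659. 116.] shadow [165. 409.]
0.18 tip [195. 240.] [660. 115.] shadow [163. 407.]
0.2 tip [194. 229.] [660. 115.] shadow [161. 404.]
```

View pics/l1.png

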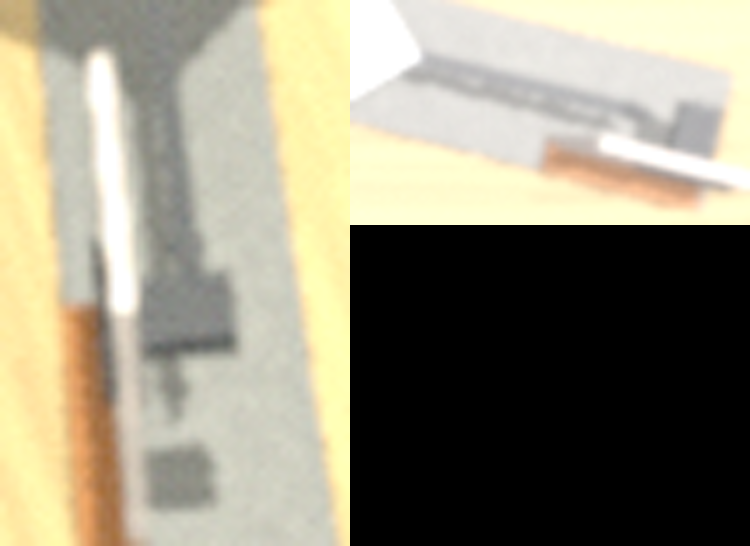

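```bash
cat > tilt.py <<'E'
from h import *
import sys
def corner(s):
    g=cv2.GaussianBlur(cv2.cvtColor(s.astype(np.float32),cv2.COLOR_BGR2GRAY),(0,0),.8)
    cu=proj("side",W(0,-.113,.073)); L=[];Rr=[]
    for u in range(int(cu[0])-28,int(cu[0])+29):
        col=g[190:262,u]; d=np.diff(col); 
        v=int(np.argmin(d)); 
        if d[v]>-12 or v<2 or v>68: continue
        w=np.maximum(-d[v-2:v+3],0); r=190.5+(w@np.arange(v-2,v+3))/w.sum()
        (L if u<cu[0]-5 else Rr if u>cu[0]+5 else []).append((u,r))
    def fit(P):
        P=np.array(P)
        for _ in range(3):
            p=np.polyfit(P[:,0],P[:,1],1); e=abs(np.polyval(p,P[:,0])-P[:,1]); P=P[e<max(1.,2*np.median(e))]
        return p,len(P),np.sqrt(np.mean((np.polyval(p,P[:,0])-P[:,1])**2))
    a,na,ea=fit(L);b,nb,eb=fit(Rr); u=(b[1]-a[1])/(a[0]-b[0]); return np.array([u,np.polyval(a,u)]),(na,nb,ea.round(2),eb.round(2))
c0,q0=corner(np.load("avg0.npz")["side"]); p0=proj("side",W(0,-.113,.073))
print("rest",c0,q0,"pred",p0)
def tilt(s):
    c,q=corner(s); th=np.arange(0,.25,.002)
    v=np.array([proj("side",W(0,-.113*np.cos(t)-.003*np.sin(t),.07+.113*np.sin(t)+.003*np.cos(t)))[1]-p0[1] for t in th])
    t=np.interp(-(c[1]-c0[1]),-v,th); print("corner",c,q,"tilt",t,"tip z",.07+.235*np.sin(t)); return t
if __name__=="__main__":
    tilt(np.load(sys.argv[1])["s"])
E
python3 tilt.py l1.npz
```

```text
rest [246.78040463 245.48064027] (24, 23, np.float64(0.11), np.float64(0.06)) pred [247.11811014 244.9166906 ]
corner [246.3969249  242.46444809] (24, 23, np.float64(0.12), np.float64(0.16)) tilt 0.09873055130741533 tip z 0.09316400400501754
```

Call:
play_rows(
  series=[
    {"translation":[0,0,0.001],"spin":0},
    {"translation":[0,0,0.001],"spin":0},
    {"translation":[0,0,0],"spin":0},
  ],
)

```text
time: 6.9
tool_pos: [0.5565, 0.1621, 0.0734]
tcp_rot: [-3.118, 0.376, -0.001]
wrist_force: [-3.9, 2.0, 9.4]
width: -0.0
```

```bash
python3 look.py 2|head -2; python3 tilt.py l2.npz
```

```text
t 6.9 p [0.5565 0.1621 0.0734] F [-3.87  2.04  9.42] w -0.0
tool delta [-0.0008  0.0009  0.0024]
rest [246.78040463 245.48064027] (24, 23, np.float64(0.11), np.float64(0.06)) pred [247.11811014 244.9166906 ]
corner [246.54406893 241.7527224 ] (24, 23, np.float64(0.12), np.float64(0.14)) tilt 0.12030190774112548 tip z 0.09820280553368327
```

View pics/l2.png

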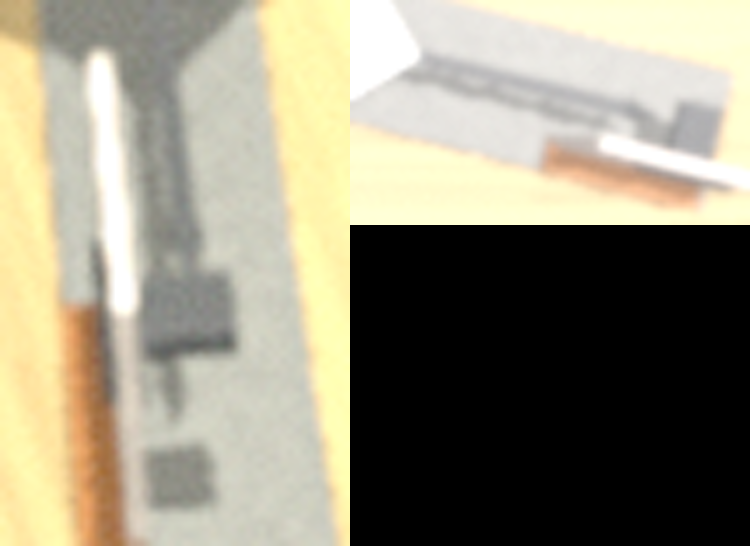

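Call:
play_rows(
  series=[
    {"translation":[0,0,0.001],"spin":0},
    {"translation":[0,0,0],"spin":0},
  ],
)

```text
time: 7.4
tool_pos: [0.5565, 0.1622, 0.0725]
tcp_rot: [-3.117, 0.376, -0.001]
wrist_force: [-3.4, 1.9, 7.6]
width: -0.004
```

```bash
python3 look.py 3|head -2; python3 tilt.py l3.npz|tail -1
```

```text
t 7.4 p [0.5565 0.1622 0.0725] F [-3.36  1.9   7.57] w -0.004
tool delta [-0.0007  0.0009  0.0015]
corner [246.51442061 241.39176723] (24, 23, np.float64(0.12), np.float64(0.19)) tilt 0.13103517720550964 tip z 0.10070522108355266
```

Tip is at about 100.7 mm and the mark at about 101.5 mm. I'll hold here.

Call:
play_rows(
  series=[
    {"translation":[0,0,0],"spin":0},
    {"translation":[0,0,0],"spin":0},
    {"translation":[0,0,0],"spin":0},
    {"translation":[0,0,0],"spin":0},
    {"translation":[0,0,0],"spin":0},
  ],
)

```text
time: 8.2
tool_pos: [0.5565, 0.1622, 0.0726]
tcp_rot: [-3.117, 0.376, -0.001]
wrist_force: [-2.1, 2.3, 8.4]
width: 0.0
```

Call:
play_rows(
  series=[
    {"translation":[0,0,0],"spin":0},
    {"translation":[0,0,0],"spin":0},
    {"translation":[0,0,0],"spin":0},
    {"translation":[0,0,0],"spin":0},
    {"translation":[0,0,0],"spin":0},
  ],
)

```text
time: 8.7
tool_pos: [0.5565, 0.1622, 0.0726]
tcp_rot: [-3.117, 0.376, -0.001]
wrist_force: [-3.9, 3.3, 8.5]
width: -0.002
```

```bash
python3 look.py 4|head -2; python3 tilt.py l4.npz|tail -1
python3 - <<'E'
from h import *
L=np.load("l4.npz"); A=np.load("avg0.npz")
def enh(x): return np.clip(255*(np.clip(x,0,120)/90)**.8,0,255).astype(np.uint8)
I=[cv2.resize(enh(x[270:312,240:262]),None,fx=13,fy=13,interpolation=cv2.INTER_CUBIC) for x in(A["side"],L["s"])]
cv2.imwrite("pics/hold.png",np.hstack(I))
for z in(.0945,.098,.1015,.1045): print(z,"tip px in right panel",(proj("side",W(0,-.233,z))-[240,270]+.5)*13-.5)
E
```

```text
t 8.7 p [0.5565 0.1622 0.0726] F [-3.9   3.31  8.55] w -0.002
tool delta [-0.0008  0.0009  0.0016]
corner [246.44369557 241.36647529] (24, 23, np.float64(0.12), np.float64(0.18)) tilt 0.13178266119623852 tip z 0.1008793653343357
0.0945 tip px in right panel [169.64743405 191.46729134]
0.098 tip px in right panel [169.31247598 179.67934977]
0.1015 tip px in right panel [168.97550639 167.8197113 ]
0.1045 tip px in right panel [168.68506077 157.59675301]
```

View pics/hold.png

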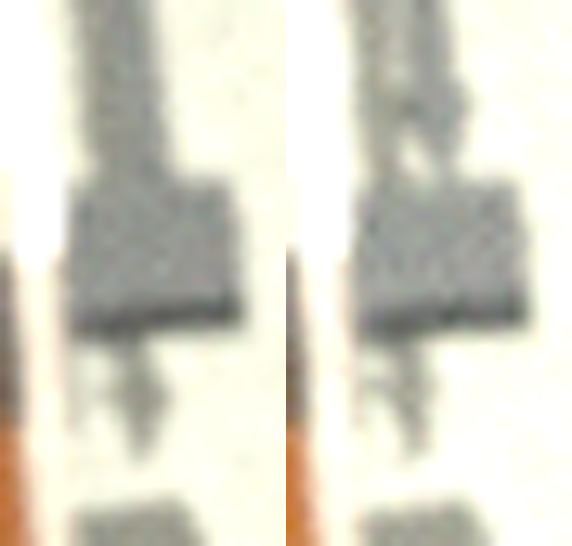

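The hold picture shows the cone at absolute x about 455, tapering to about y=170 just behind the clip's back edge. That agrees with a tip at about 101 mm. I'll add a small nudge with a further hold as margin, then release slowly.

Call:
play_rows(
  series=[
    {"translation":[0,0,0.0004],"spin":0},
    {"translation":[0,0,0],"spin":0},
    {"translation":[0,0,0],"spin":0},
    {"translation":[0,0,0],"spin":0},
    {"translation":[0,0,0],"spin":0},
  ],
)

```text
time: 9.5
tool_pos: [0.5565, 0.1622, 0.0722]
tcp_rot: [-3.117, 0.376, -0.001]
wrist_force: [-3.6, 2.8, 9.6]
width: 0.002
```

Call:
play_rows(
  series=[
    {"translation":[0,0,0],"spin":0},
    {"translation":[0,0,0],"spin":0},
    {"translation":[0,0,0],"spin":0},
    {"translation":[0,0,0],"spin":0},
    {"translation":[0,0,0],"spin":0},
  ],
)

```text
time: 10.0
tool_pos: [0.5565, 0.1622, 0.0722]
tcp_rot: [-3.117, 0.376, -0.001]
wrist_force: [-4.0, 3.0, 9.2]
width: 0.0
```

Call:
play_rows(
  series=[
    {"translation":[0,0,-0.0005],"spin":0},
    {"translation":[0,0,-0.001],"spin":0},
    {"translation":[0,0,-0.001],"spin":0},
    {"translation":[0,0,-0.001],"spin":0},
    {"translation":[0,0,-0.001],"spin":0},
  ],
)

```text
time: 10.5
tool_pos: [0.5564, 0.162, 0.0765]
tcp_rot: [-3.118, 0.376, -0.001]
wrist_force: [-3.5, 1.2, 7.4]
width: -0.0
```

Call:
play_rows(
  series=[
    {"translation":[0,0,-0.001],"spin":0},
    {"translation":[0,0,-0.001],"spin":0},
    {"translation":[0,0,-0.001],"spin":0},
    {"translation":[0,0,-0.001],"spin":0},
    {"translation":[0,0,-0.001],"spin":0},
  ],
)

```text
time: 11.0
tool_pos: [0.5562, 0.1616, 0.081]
tcp_rot: [-3.119, 0.375, -0.001]
wrist_force: [-2.8, 0.6, 5.3]
width: 0.001
```

Call:
play_rows(
  series=[
    {"translation":[0,0,-0.001],"spin":0},
    {"translation":[0,0,-0.001],"spin":0},
    {"translation":[0,0,-0.001],"spin":0},
    {"translation":[0,0,-0.001],"spin":0},
    {"translation":[0,0,-0.001],"spin":0},
  ],
)

```text
time: 11.5
tool_pos: [0.5558, 0.1611, 0.0848]
tcp_rot: [3.119, -0.376, -0.001]
wrist_force: [-0.1, -0.1, -0.2]
width: -0.0
```

Call:
play_rows(
  series=[
    {"translation":[0,0,-0.003],"spin":0},
    {"translation":[0,0,-0.01],"spin":0},
    {"translation":[0,0,-0.03],"spin":0},
    {"translation":[0,0,-0.03],"spin":0},
    {"translation":[0,0,0],"spin":0},
  ],
)

```text
time: 12.0
tool_pos: [0.5599, 0.1622, 0.1645]
tcp_rot: [-3.115, 0.375, -0.015]
wrist_force: [0.4, -0.2, 0.1]
width: 0.002
```

```bash
python3 look.py 5|head -2; python3 tilt.py l5.npz|tail -1
python3 - <<'E'
from h import *
a=np.load("avg0.npz")["side"]; b=np.load("l5.npz")["s"]
cv2.imwrite("pics/end.png",cv2.resize(np.hstack([x[150:300,140:340] for x in(a,b)]).astype(np.uint8),None,fx=2,fy=2,interpolation=cv2.INTER_CUBIC))
E
```

```text
t 12.0 p [0.5599 0.1622 0.1645] F [ 0.39 -0.15  0.1 ] w 0.002
tool delta [-0.0049  0.0023  0.0935]
corner [246.77012553 245.49138481] (24, 23, np.float64(0.11), np.float64(0.06)) tilt 0.0 tip z 0.07
```

View pics/end.png

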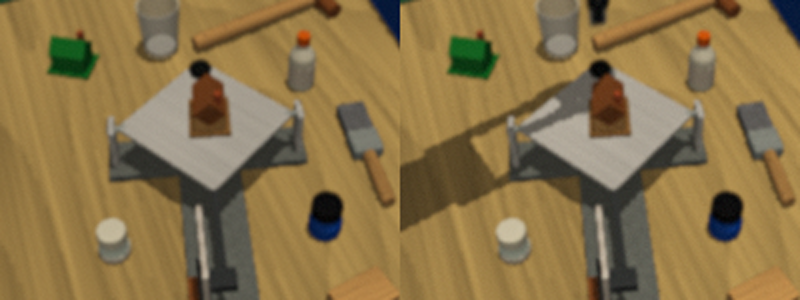

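In the before/after pair the plate is level, the house stands in the same place (608,105 against 208,105), the bystanders haven't moved and the gripper is clear. Handing in.

```bash
python3 -c "
from workcell import bot
print(bot.finish_job())"
```

```text
the job is handed in; nothing more can be done
None
```

I pressed the pad with shut fingertips until the pointer reached the clip, held it there, then let the corner up slowly and retracted clear. The job is handed in; it reports no verdict.

- **Mark height:** I placed the mark at about 101.5 mm (101.5–103 mm) from two views; the clip's shadow agreed.
- **Hold:** The pointer tip measured 100.7–100.9 mm, within the ±6 mm band, for over 1 s at 7.5–8.5 N. I then nudged it down 0.4 mm at the pad (about 1.3 mm at the tip) and held at least 0.9 s more at 9–10 N. I didn't measure the tip by camera after the nudge.
- **Release:** The corner came up at about 10 mm/s, well under the 100 mm/s limit.
- **Last checks:** The plate's tilt measured 0.000 rad and the wrist force was about zero. The house looked upright in the same place and the bystanders I could see in the side crop had not moved; I judged both by eye, without measuring. Time was about 12 s of the 38 s allowed.

One thing differed from the plan. The pad tipped about the fingers' inner edge, so the effective lever was about 73 mm instead of 88 mm. I allowed for this by steering on the camera's tilt measurement. None of the checks failed.

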